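# Lay the scale ruler along the gel cassette and shut the viewer

### The job

Get the gel viewer ready for its picture: bring the yellow ruler flush against the red-striped long edge of the white gel cassette, lying flat on the lit deck and placed lengthwise so that it spans that whole edge; then shut the amber cover fully. Be gentle: the cassette must stay where it lies (a nudge of a few millimetres is all right), and so must everything else on the bench.

Things in the scene. Friction and masses are not known exactly. Their poses are not given: they have to be found in the camera images.
- viewer: blue-light gel viewer, a navy box 340 x 270 mm (its x, y) and 40 mm high, fixed to the bench; its top is a flat lit deck. Origin: centre of its underside. A black hinge rail (18 mm wide, 24 mm high) runs along x on the deck's +y side, centred at y = +122 mm. At the two -y corners (x = +-155, y = -122 mm) stand rubber rests 16 x 16 mm and 25.5 mm high; the deck is otherwise open on three sides
- cover (a joint): angle of the amber see-through cover, rad: 0 = fully shut (level, resting on the rests 26 mm above the deck), 1.57 = standing upright over the hinge rail, up to 2.1 leaning back outward. Its hinge is stiff: it stays where it is left and takes about 4 to 5 N at the tab to move
- cover_hinge (a point): middle of the cover's hinge line, on the viewer at x = 0, y = +122, z = 66 mm; the line runs along the viewer's x. The cover is a panel 320 mm along the hinge, reaching 250 mm from the hinge line, 6 mm thick. The point turns with the cover: its x stays along the hinge, its -y points from the hinge to the free edge, its z is the normal of the outer face (up when shut); the underside lies at z = 0
- cover_tab (a point): centre of the black tab at the middle of the cover's free edge, 263 mm from the hinge line; the tab is 100 mm along the edge, 8 mm thick and sticks out about 27 mm beyond the panel. Axes as for the hinge
- cassette: sealed gel cassette, rigid white plastic with a dark window, loose on the deck, 130 x 90 mm (its x, y), 14 mm high, about 0.4 kg. Origin: centre of its underside. The red stripe marks its -y long edge, where the ruler goes
- ruler: bright yellow rigid ruler with black ticks along both long edges, loose on the deck, 180 x 36 mm (its x, y), 10 mm thick, about 0.1 kg. Origin: centre of its underside. Either long edge may go against the cassette
- tube_rack: blue tube rack 120 x 85 x 28 mm (tubes to 35 mm) on the bench, bystander; origin under its centre
- tip_box: yellow pipette-tip box 122 x 87 x 57 mm on the bench, bystander; origin under its centre
- torch: black torch about 145 mm long, 30 mm thick, lying on the bench, bystander; origin near its middle, at the bench
- buffer_bottle: glass bottle with blue cap, 80 mm across, 170 mm high, bystander; origin under its centre
- small_bottle: glass bottle with blue cap, 60 mm across, 110 mm high, bystander; origin under its centre
- beaker: white beaker, 80 mm across, 100 mm high, bystander; origin under its centre
Mind the look-alikes: they are no part of the job. Several things have the shape of the ruler; the one meant has the colours described above. Several things have the shape of the cassette; the one meant has the colours described above.

How it is judged:
On the way, in this order (a step that is already met when the one before it is completed fails the run):
1. the ruler lies flat on the deck, flush against the cassette's red-striped edge and spanning it, with the cover still open (y of ruler in the frame of cassette between -0.0655 and -0.061 m and angle between the x axis of ruler and the x axis of cassette, either way round below 0.025 rad and x of ruler in the frame of cassette between -0.025 and 0.025 m and angle between ruler's own z axis and vertical below 0.05 rad and z of ruler in the frame of viewer below 0.044 m and value of joint cover above 0.8 rad), for 0.2 s.
2. the cover is fully shut (value of joint cover below 0.03 rad), for 0.2 s.
At the end, for the whole second after the job is handed in: Ruler flat on the deck at the red-striped edge: gap at most 2.5 mm, parallel within 0.025 rad, its middle within 25 mm of the edge's middle lengthwise; cover shut within 0.03 rad; cassette within 15 mm of its start; ruler and cassette at rest (y of ruler in the frame of cassette between -0.0655 and -0.061 m and angle between the x axis of ruler and the x axis of cassette, either way round below 0.025 rad and x of ruler in the frame of cassette between -0.025 and 0.025 m and angle between ruler's own z axis and vertical below 0.05 rad and z of ruler in the frame of viewer below 0.044 m and value of joint cover below 0.03 rad and distance of cassette from where it was at the start of the episode below 0.015 m and linear speed of each of ruler, cassette below 0.02 m/s); the robot touches nothing.
It fails at once if the cassette is shoved more than 15 mm from its place or tipped (distance of cassette from where it was at the start of the episode above 0.015 m or angle between cassette's own z axis and vertical above 0.2 rad).
It fails at once if something else on the bench is moved more than 25 mm (distance of any of tube_rack, tip_box, torch, buffer_bottle, small_bottle, beaker from where it was at the start of the episode above 0.025 m).
It also fails if it takes over 72 s, if anything falls off the work surface, if the arm or the gripper's body presses on something with over 40 N, if the wrist force passes 120 N, or if a joint passes its speed limit or range.

### The arm

A 6-joint arm with a two-finger parallel gripper is mounted at the origin on the work surface. World frame = base frame: x ahead of the robot, y to its left, z up, the work surface at z = 0. Lengths are in m, angles in rad, forces in N, time in s.
With the tool pointing down it reaches from about 0.225 to 0.875 m from the base axis. Payload 3.4 kg.
Tool frame: the origin (TCP) lies at the very end of the fingers, on their centre line; the grasp point (between the pads) lies 19 mm behind it (manip.tcp_to_grasp is the distance from the TCP to the grasp point, in m); z points along the fingers, y is the line along which they close (so a half turn about z gives the same grasp; the last joint's range is limited). The gripper opens to 85 mm and grips with 20 to 120 N. Pads are 22 mm wide; open, the fingers measure 114 mm over their backs; the gripper's body (76 mm by 85 mm) begins 54 mm behind the grasp point. The pads swing forward as they close: fully open they stand 13 mm farther back than shut.
Start: joints at [1.115, 0.276, 1.505, -0, 1.361, -0.121], TCP at [0.189, 0.543, 0.231] pointing down, gripper open.
Joint ranges: [-2.89, 2.89], [-0.75, 2.08], [0.22, 2.7], [-1.18, 4.32], [0.11, 2.71], [-2.7, 2.7]. Speed limits (rad/s): [2.57, 2.57, 3.14, 3.14, 3.14, 3.14].

### API

Orientations are given as a unit quaternion [w, x, y, z].
In Python, from rig import status, get_image, job, manip gives the robot as it stands.
- The arm moves only by the tool apply_moves, never from a script. Its arguments are lists of equal length, an entry for each row: "xyz": the shift along the tool's x, y, z each as a share of 0.3 m, from -1 to 1, a list of three; "rot": the turn, a rotation vector about the tool's x, y, z each as a share of 60 degrees, from -1 to 1, a list of three; "hand": the opening, from -1 (shut) to 1 (fully open). A call has 1 to 8 rows; each row shifts and turns the commanded pose from where the row before left it, along the tool's axes as they then stand; what a row does not reach is not made up. A row lasts 1/8 s, in which the tool goes at most 62.5 mm and 10.7 degrees, less where a joint would pass 70% of its speed; a pose out of reach is approached as far as the arm can. A call with a number of a shift or a turn outside -1 to 1 is refused whole. A call with a gripper value outside its range is refused whole. The fingers move at their own pace and stop on an object; "force" is the grip in N (left out, the last holds). Time passes only in rows, so rows that do not move let the fingers close. It gives the time, the measured TCP pose, the force, the opening and the grip force at its end, in the units of the state.
- status.get_state(): the state, without advancing time (a new reading comes with each control period).
- get_image(name): name is "scene" or "top"; returns a dict with "pixels" (480x640x3 uint8, red, green, blue), "fovy" (degrees; the focal length in pixels is half the picture's height over the tangent of half this angle, whatever the lens; pixels are square), "cx", "cy" (the principal point, pixels), "origin" and "orientation" of the camera in the world. Camera axes: x right, y down, z forward; pixel columns grow to the right and rows downward; lengths in m; the calibration is good to about 2 mm. A picture is of the moment at which its call begins. There is no depth.
- job.sign_off(): hands the job in; it is judged then, once.
The state is a dict: "clock": time; "qpos": joint angles; "qd": joint speeds; "effort": joint torques, N m; "position": TCP position; "ee_rot": TCP orientation; "contact_force": force on the tool from outside, world axes, zero at the start; "moment": the same for the moment, N m; "width": finger opening in m; "gripper_force": force on a finger pad.
Only numpy, scipy, OpenCV 4.12 (cv2) and the standard library are available. Lean on these libraries where they do the work, as an engineer would, in place of code of your own. Each camera call takes 0.05 s, during which the arm holds its last target. There are 200 camera calls.

## Working session

There is one attempt and no reset: what is moved stays moved. The work goes in short steps, Python scripts to look and compute and a tool call to move; the robot and the scene stay as the last step left them, time stands still between calls to the robot, and variables do not carry over. Pictures are saved under pics/ and viewed, at most 10 in all, crops included, and the job is handed in when it is done.

Besides the shell and the picture viewer there is one more tool, called after ">>>" by a JSON object that holds its "api" and its "payload". apply_moves: Moves the arm, as the interface text tells. Its arguments: {"type":"object","properties":{"xyz":{"type":"array","items":{"type":"array","items":{"type":"number","minimum":-1,"maximum":1}}},"rot":{"type":"array","items":{"type":"array","items":{"type":"number","minimum":-1,"maximum":1}}},"hand":{"type":"array","items":{"type":"number"}},"force":{"type":"number"}},"required":["xyz","rot","hand"]}

```bash
mkdir -p pics; ls; cat > h.py <<'E'
import numpy as np, cv2
from scipy.spatial.transform import Rotation as R
from rig import status, get_image, job, manip
def cam(i):
    w,x,y,z=i["orientation"]; f=240/np.tan(np.radians(i["fovy"])/2)
    return f,R.from_quat([x,y,z,w]).as_matrix(),np.array(i["origin"])
def ray(i,uv,z):
    f,M,o=cam(i); uv=np.atleast_2d(uv).astype(float)
    d=np.c_[(uv[:,0]-i["cx"])/f,(uv[:,1]-i["cy"])/f,np.ones(len(uv))]@M.T
    return o+d*((z-o[2])/d[:,2])[:,None]
def proj(i,p):
    f,M,o=cam(i); q=(np.atleast_2d(p)-o)@M
    return np.c_[i["cx"]+f*q[:,0]/q[:,2],i["cy"]+f*q[:,1]/q[:,2]]
def save(i,n): cv2.imwrite(f"pics/{n}.png",i["pixels"][:,:,::-1])
E
python3 - <<'E'
from h import *
import pickle
for n in("scene","top"):
    i=get_image(n); save(i,n+"0"); pickle.dump(i,open(n+"0.pkl","wb")); print(n,i["fovy"],i["cx"],i["cy"],i["origin"],i["orientation"])
print(status.get_state())
E
```

```text
pics
scene 54.223412716223166 320.87650182206585 241.50248848903126 [1.30754048 0.53532479 1.19676849] [-0.16339482  0.43407988  0.83359201 -0.3000019 ]
top 52.91391870927855 322.9038279492649 255.225348102382 [0.43794618 0.01258161 1.36442486] [ 0.02371595 -0.70624144  0.70699344 -0.02865062]
{'clock': 0.1, 'qpos': array([ 1.11498570e+00,  2.76529955e-01,  1.50601147e+00, -4.01986836e-05,
        1.36072934e+00, -1.21008912e-01]), 'qd': array([ 0.00087385, -0.00081609, -0.00206968,  0.0007743 ,  0.00052151,
        0.00130012]), 'effort': array([ 1.17170624e-03, -4.17703378e+01, -2.46404707e+01, -5.31998910e-05,
        5.85408052e-03, -1.53539423e-05]), 'position': array([0.18874297, 0.54262628, 0.23052529]), 'ee_rot': array([-2.19808469e-04,  1.66615895e-01,  9.86021521e-01, -8.09989710e-04]), 'contact_force': array([-0.05316778, -0.20141291,  0.91560734]), 'moment': array([0.01152111, 0.0059913 , 0.00213597]), 'gripper_force': 0.0, 'width': 0.08528673625631748}
```

View pics/top0.png

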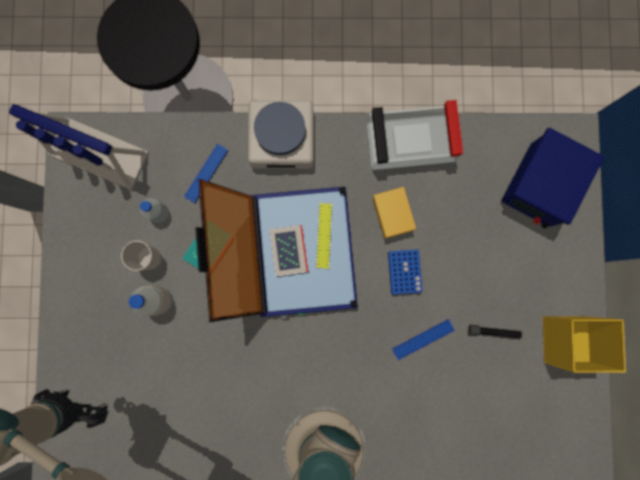

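View pics/scene0.png

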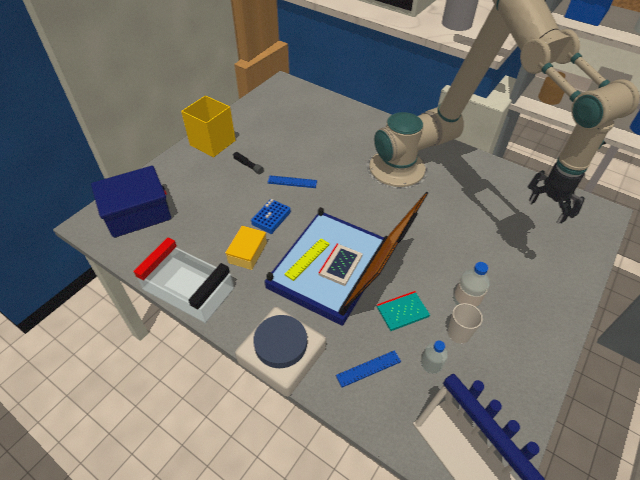

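Top view: the viewer deck spans (258,192)-(355,312), with the hinge on its left and the cover leaning back with its tab at (202,250). 
Ruler shapes: yellow with ticks at (325,236), blue at (207,173), blue at (423,339). The yellow one on the deck fits. 
Cassette shapes: white with dark window and red right edge at (290,250), teal on the bench at (195,255). The white one on the deck fits. I'll confirm both in an enlarged crop.

```bash
python3 - <<'E'
from h import *
import pickle
i=pickle.load(open("top0.pkl","rb"));c=i["pixels"][180:325,190:365,::-1]
cv2.imwrite("pics/topc.png",cv2.resize(c,None,fx=4,fy=4,interpolation=cv2.INTER_CUBIC))
i=pickle.load(open("scene0.pkl","rb"));c=i["pixels"][190:325,260:430,::-1]
cv2.imwrite("pics/scenec.png",cv2.resize(c,None,fx=4,fy=4,interpolation=cv2.INTER_CUBIC))
E
```

```text
(no output)
```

View pics/topc.png

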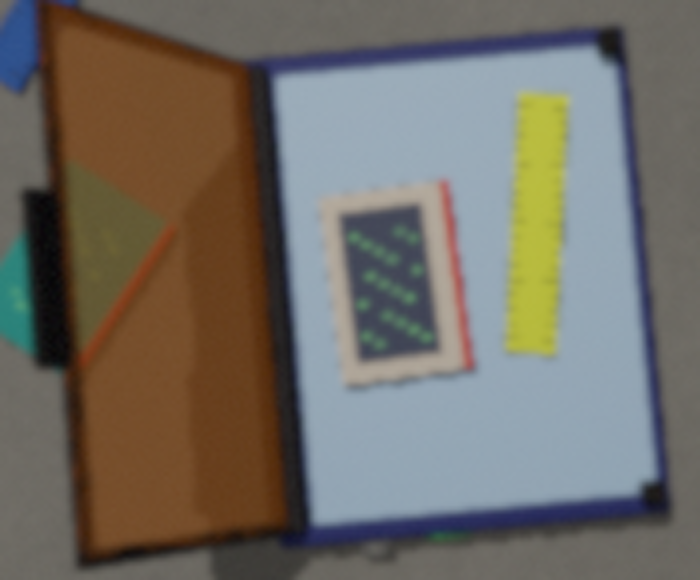

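View pics/scenec.png

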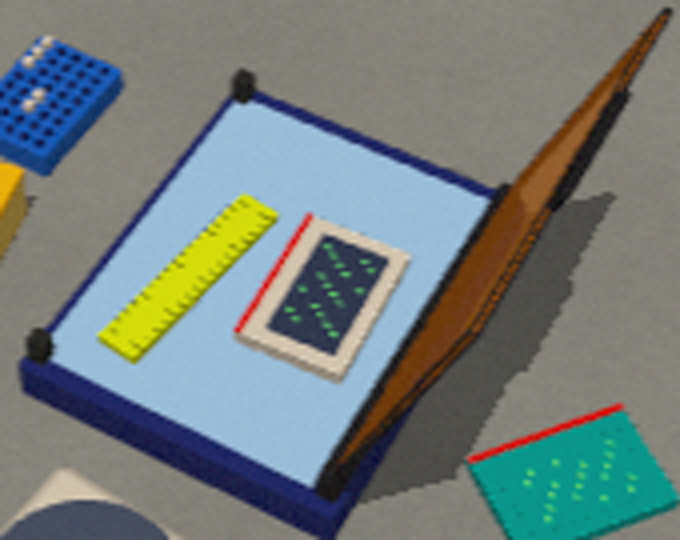

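The crops confirm it. In the top crop, the ruler's corners are (519,92), (570,96), (555,355), (505,351). The white cassette's corners are (319,198), (444,181), (474,368), (346,387), with its red stripe on the right edge.

```bash
cat >> h.py <<'E'
def fit(P,L,W):
    # P: 4 points near corners (+x-y? order a,b,c,d) -> centre, yaw by similarity fit w/o scale
    Q=np.array([[L/2,W/2],[L/2,-W/2],[-L/2,-W/2],[-L/2,W/2]]); c=P[:,:2].mean(0); A=P[:,:2]-c
    th=np.arctan2((Q[:,0]*A[:,1]-Q[:,1]*A[:,0]).sum(),(Q*A).sum())
    r=A-Q@np.array([[np.cos(th),np.sin(th)],[-np.sin(th),np.cos(th)]])
    return c,th,np.abs(r).max()
E
python3 - <<'E'
from h import *
import pickle
t=pickle.load(open("top0.pkl","rb"));s=pickle.load(open("scene0.pkl","rb"))
T=lambda l:np.array(l)/4+[189.6,179.6]
S=lambda l:np.array(l)/4+[259.6,189.6]
# order: +x+y, +x-y, -x-y, -x+y
for n,i,z,l,L,W in[("cas top",t,.054,T([(319,198),(444,181),(474,368),(346,387)]),.13,.09),
 ("rul top",t,.05,T([(519,92),(570,96),(555,355),(505,351)]),.18,.036),
 ("cas sc",s,.054,S([(340,373),(237,328),(312,215),(410,257)]),.13,.09),
 ("rul sc",s,.05,S([(134,359),(99,336),(243,195),(278,216)]),.18,.036)]:
    P=ray(i,l,z); c,th,r=fit(P,L,W)
    print(n,c.round(4),round(th,4),"res",r.round(4),[round(np.linalg.norm(P[k]-P[k-1]),4) for k in range(4)])
P=ray(t,T([(622,30),(668,512)]),.04);print("viewer -y corners",P.round(4),np.linalg.norm(P[0]-P[1]))
d=(P[0]-P[1])[:2];th=np.arctan2(d[1],d[0]);m=P[:,:2].mean(0);vc=m+.135*np.array([-np.sin(th),np.cos(th)])
print("viewer",vc,th)
# cover angle
M=R.from_euler('z',th).as_matrix();o=np.r_[vc,0]
for a in np.arange(1.4,2.15,.1):
    p=lambda x,d:o+M@np.array([x,.122-d*np.cos(a),.066+d*np.sin(a)])
    print(round(a,2),[((proj(t,p(x,d))[0]-[189.6,179.6])*4).round(0) for x,d in((.16,.25),(-.16,.25),(0,.277))],((proj(s,p(.16,.25))[0]-[259.6,189.6])*4).round(0),((proj(s,p(-.16,.25))[0]-[259.6,189.6])*4).round(0),p(0,.263).round(3))
E
```

```text
cas top [0.5485 0.097 ] 0.1498 res 0.0021 [np.float64(0.1305), np.float64(0.0862), np.float64(0.1296), np.float64(0.0878)]
rul top [5.902e-01 5.000e-04] -0.0579 res 0.001 [np.float64(0.1788), np.float64(0.0352), np.float64(0.1788), np.float64(0.0342)]
cas sc [0.5468 0.0992] 0.1162 res 0.0032 [np.float64(0.1246), np.float64(0.0865), np.float64(0.1261), np.float64(0.0862)]
rul sc [0.5901 0.0033] -0.0537 res 0.0014 [np.float64(0.1774), np.float64(0.0343), np.float64(0.1775), np.float64(0.0353)]
viewer -y corners [[ 0.7264 -0.0588  0.04  ]
 [ 0.3926 -0.0886  0.04  ]] 0.3350748941880794
viewer [0.54745277 0.06075326] 0.08924423137499238
1.4 [array([263., -28.]), array([311., 551.]), array([290., 253.])] [282. 238.] [502. -67.] [0.541 0.138 0.325]
1.5 [array([218., -26.]), array([264., 556.]), array([237., 257.])] [318. 251.] [535. -59.] [0.538 0.164 0.328]
1.6 [array([173., -22.]), array([218., 560.]), array([185., 261.])] [355. 267.] [568. -47.] [0.536 0.19  0.329]
1.7 [array([128., -17.]), array([173., 564.]), array([134., 266.])] [392. 286.] [601. -32.] [0.534 0.216 0.327]
1.8 [array([ 85., -11.]), array([129., 568.]), array([ 85., 272.])] [429. 307.] [633. -15.] [0.531 0.242 0.322]
1.9 [array([45., -5.]), array([ 87., 571.]), array([ 39., 277.])] [465. 330.] [664.   4.] [0.529 0.267 0.315]
2.0 [array([8., 3.]), array([ 49., 574.]), array([ -4., 283.])] [498. 355.] [693.  26.] [0.527 0.291 0.305]
2.1 [array([-26.,  11.]), array([ 14., 576.]), array([-42., 289.])] [530. 382.] [720.  50.] [0.525 0.315 0.293]
```

```bash
cat >> h.py <<'E'
def tip(s):
    w,x,y,z=s["ee_rot"]; return np.array(s["position"]),R.from_quat([x,y,z,w])
def go(p,yaw_y,tilt=0):
    """tool-frame shares from the present pose to TCP p, tool down, tool y at yaw_y"""
    s=status.get_state(); c,Q=tip(s); y=np.array([np.cos(yaw_y),np.sin(yaw_y),0]);z=np.array([0,0,-1.])
    G=R.from_matrix(np.c_[np.cross(y,z),y,z])
    d=Q.inv().apply(np.array(p)-c)/.3; r=(Q.inv()*G).as_rotvec()/np.radians(60)
    print("shift",d.round(3),"rot",r.round(3),"at",c.round(4),"w",round(s["width"],4),"F",s["contact_force"].round(1),"t",s["clock"])
def poses(t):
    px=t["pixels"].astype(int);r,g,b=px[...,0],px[...,1],px[...,2]
    box=np.zeros(r.shape,bool);box[185:320,255:362]=1
    o={}
    m=(r>140)&(g>140)&(b<110)&box; v,u=np.nonzero(m)
    P=ray(t,np.c_[u,v],.05)[:,:2]; c=P.mean(0); k=np.linalg.svd(P-c,full_matrices=False)[2][0]; k*=np.sign(k[0]);o["ruler"]=(c.round(4),np.arctan2(k[1],k[0]).round(4),len(u))
    wt=np.clip(r-np.maximum(g,b)-50,0,200)*box; v,u=np.nonzero(wt);w=wt[v,u]
    P=ray(t,np.c_[u,v],.054)[:,:2]; q=P-np.average(P,axis=0,weights=w); kk=np.linalg.norm(q,axis=1)<.08;P=P[kk];w=w[kk]
    c=np.average(P,axis=0,weights=w);k=np.linalg.eigh(np.cov(P.T,aweights=w))[1][:,1];k*=np.sign(k[0]);o["stripe"]=(c.round(4),np.arctan2(k[1],k[0]).round(4),len(w))
    return o
E
python3 - <<'E'
from h import *
import pickle
t=pickle.load(open("top0.pkl","rb"));print(poses(t))
go([.59,.002,.3],1.515)
E
```

```text
{'ruler': (array([0.5893, 0.0006]), np.float64(-0.0528), 773), 'stripe': (array([0.5536, 0.0559]), np.float64(0.1378), 70)}
shift [-1.855 -1.263 -0.23 ] rot [-0.002 -0.    -0.266] at [0.1887 0.5426 0.2305] w 0.0853 F [-0.1 -0.2  0.9] t 0.1
```

>>> {"api": "apply_moves", "payload": {"xyz": [[0, 0, -0.2], [0, 0, -0.2], [0, 0, -0.2], [-0.05, -0.03, -0.1], [-0.17, -0.115, 0], [-0.17, -0.115, 0], [-0.17, -0.115, 0], [-0.17, -0.115, 0]], "rot": [[0, 0, 0], [0, 0, 0], [0, 0, 0], [0, 0, 0], [0, 0, 0], [0, 0, 0], [0, 0, 0], [0, 0, 0]], "hand": [0.25, 0.25, 0.25, 0.25, 0.25, 0.25, 0.25, 0.25], "force": 30}}

```text
clock: 1.1
position: [0.3482, 0.3306, 0.441]
ee_rot: [-0.0, 0.166, 0.986, -0.0]
contact_force: [0.9, -0.1, -1.1]
width: 0.0531
gripper_force: 0.0
```

>>> {"api": "apply_moves", "payload": {"xyz": [[-0.17, -0.115, 0], [-0.17, -0.115, 0], [-0.17, -0.115, 0], [-0.17, -0.115, 0], [-0.17, -0.115, 0], [0, 0, 0], [0, 0, 0]], "rot": [[0, 0, 0], [0, 0, 0], [0, 0, 0], [0, 0, 0], [0, 0, 0], [0, 0, -0.13], [0, 0, -0.13]], "hand": [0.25, 0.25, 0.25, 0.25, 0.25, 0.25, 0.25]}}

```text
clock: 1.98
position: [0.5321, 0.0844, 0.4402]
ee_rot: [-0.001, 0.03, 1.0, 0.0]
contact_force: [-0.5, 0.1, 0.1]
width: 0.0535
gripper_force: 0.0
```

```bash
python3 -c "
from h import *
go([.59,.001,.041],1.516)"
```

```text
shift [-0.212 -0.266  1.33 ] rot [ 0.    -0.002 -0.005] at [0.5321 0.0844 0.4402] w 0.0535 F [-0.5  0.1  0.1] t 1.975
```

>>> {"api": "apply_moves", "payload": {"xyz": [[-0.1, -0.13, 0.1], [-0.11, -0.136, 0.1], [0, 0, 0.2], [0, 0, 0.2], [0, 0, 0.2], [0, 0, 0.2], [0, 0, 0.18], [0, 0, 0]], "rot": [[0, 0, 0], [0, 0, 0], [0, 0, 0], [0, 0, 0], [0, 0, 0], [0, 0, 0], [0, 0, 0], [0, 0, 0]], "hand": [0.25, 0.25, 0.25, 0.25, 0.25, 0.25, 0.25, 0.25]}}

```text
clock: 2.98
position: [0.5854, 0.0024, 0.0829]
ee_rot: [-0.006, 0.031, 0.999, 0.0]
contact_force: [-0.1, -0.3, 0.7]
width: 0.0532
gripper_force: 0.0
```

```bash
python3 -c "
from h import *
go([.59,.001,.041],1.516)
i=get_image('scene');c=i['pixels'][170:320,240:420,::-1]
cv2.imwrite('pics/s1.png',cv2.resize(c,None,fx=4,fy=4,interpolation=cv2.INTER_CUBIC))"
```

```text
shift [-0.017 -0.004  0.14 ] rot [ 0.001 -0.011 -0.007] at [0.5854 0.0024 0.0829] w 0.0532 F [-0.1 -0.3  0.7] t 2.975
```

View pics/s1.png

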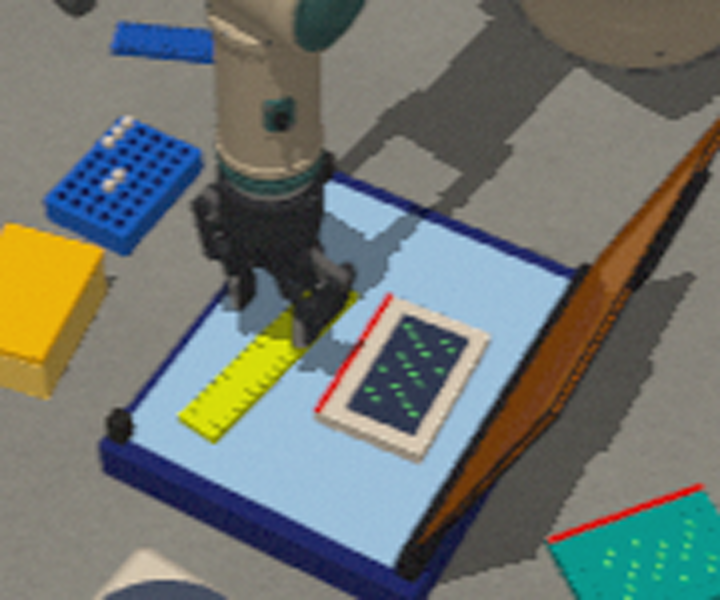

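The open fingers straddle the yellow ruler's middle at about (280,300) in the crop. The cassette, with its red edge from (390,297) to (318,410), is clear of them. I'll go down and grip.

>>> {"api": "apply_moves", "payload": {"xyz": [[-0.015, 0, 0.05], [0, 0, 0.05], [0, 0, 0.04], [0, 0, 0], [0, 0, 0]], "rot": [[0, 0, 0], [0, 0, 0], [0, 0, 0], [0, 0, 0], [0, 0, 0]], "hand": [0.25, 0.25, 0.25, 0.25, 0.25]}}

```text
clock: 3.65
position: [0.5943, 0.0017, 0.0455]
ee_rot: [0.0, 0.031, 1.0, 0.0]
contact_force: [0.2, -0.0, 0.6]
width: 0.0537
gripper_force: 0.0
```

>>> {"api": "apply_moves", "payload": {"xyz": [[0, 0, 0], [0, 0, 0], [0, 0, 0], [0, 0, 0], [0, 0, 0]], "rot": [[0, 0, 0], [0, 0, 0], [0, 0, 0], [0, 0, 0], [0, 0, 0]], "hand": [-0.2, -0.3, -0.3, -0.3, -0.3], "force": 30}}

```text
clock: 4.28
position: [0.5946, 0.0016, 0.0461]
ee_rot: [0.001, 0.031, 1.0, -0.0]
contact_force: [-0.2, -0.1, 5.3]
width: 0.0341
gripper_force: 30.3
```

>>> {"api": "apply_moves", "payload": {"xyz": [[0, 0, -0.02], [0, 0, 0], [0.05, -0.006, 0], [0.045, -0.006, 0], [0, 0, 0], [0, 0, 0]], "rot": [[0, 0, 0], [0, 0, 0], [0, 0, 0], [0, 0, -0.09], [0, 0, -0.097], [0, 0, 0]], "hand": [-0.3, -0.3, -0.3, -0.3, -0.3, -0.3]}}

```text
clock: 5.03
position: [0.5639, -0.0, 0.051]
ee_rot: [-0.001, -0.066, 0.998, 0.0]
contact_force: [0.7, 0.3, -0.8]
width: 0.0345
gripper_force: 30.0
```

```bash
python3 -c "
from h import *
go([.5665,-.0004,.0455],1.571+.14)
print(poses(get_image('top')))"
```

```text
shift [-0.008 -0.002  0.018] rot [ 0.    -0.001 -0.008] at [ 0.5639 -0.      0.051 ] w 0.0345 F [ 0.7  0.3 -0.8] t 5.025h.py:34: RuntimeWarning: Mean of empty slice.
  P=ray(t,np.c_[u,v],.05)[:,:2]; c=P.mean(0); k=np.linalg.svd(P-c,full_matrices=False)[2][0]; k*=np.sign(k[0]);o["ruler"]=(c.round(4),np.arctan2(k[1],k[0]).round(4),len(u))
  ret = um.true_divide(
Traceback (most recent call last):
  File "h.py", line 34, in poses
    P=ray(t,np.c_[u,v],.05)[:,:2]; c=P.mean(0); k=np.linalg.svd(P-c,full_matrices=False)[2][0]; k*=np.sign(k[0]);o["ruler"]=(c.round(4),np.arctan2(k[1],k[0]).round(4),len(u))
                                                  ~~~~~~~~~~~~~~~~~~~~~~~~~~~~~~~~~~~~~~~~~^^^
IndexError: index 0 is out of bounds for axis 0 with size 0
```

>>> {"api": "apply_moves", "payload": {"xyz": [[0, 0, 0.018], [0, 0, 0], [0, 0, 0], [0, 0, 0], [0, 0, -0.15], [0, 0, -0.2], [0, -0.2, -0.1], [0, -0.2, 0]], "rot": [[0, 0, 0], [0, 0, 0], [0, 0, 0], [0, 0, 0], [0, 0, 0], [0, 0, 0], [0, 0, 0], [0, 0, 0]], "hand": [-0.3, -0.3, 0.25, 0.25, 0.25, 0.25, 0.25, 1]}}

```text
clock: 6.08
position: [0.5829, -0.1159, 0.1823]
ee_rot: [0.003, -0.068, 0.998, -0.001]
contact_force: [0.7, 0.0, -0.4]
width: 0.0697
gripper_force: 0.0
```

>>> {"api": "apply_moves", "payload": {"xyz": [[0, -0.2, 0], [0, -0.1, 0], [0, 0, 0]], "rot": [[0, 0, 0], [0, 0, 0], [0, 0, 0]], "hand": [1, 1, 1]}}

```text
clock: 6.45
position: [0.5928, -0.2066, 0.1781]
ee_rot: [-0.0, -0.065, 0.998, -0.0]
contact_force: [-0.4, 0.0, -0.3]
width: 0.0857
gripper_force: 0.0
```

```bash
python3 -c "
from h import *
i=get_image('top');print(poses(i));save(i,'t2')
go([.55,-.08,.1],.14)"
```

```text
{'ruler': (array([ 5.598e-01, -4.000e-04]), np.float64(0.1435), 776), 'stripe': (array([0.5536, 0.0559]), np.float64(0.138), 70)}
shift [0.086 0.43  0.261] rot [ 0.    -0.002  1.492] at [ 0.5924 -0.2048  0.1782] w 0.0856 F [ 0.2 -0.5  0.2] t 6.5
```

View pics/t2.png

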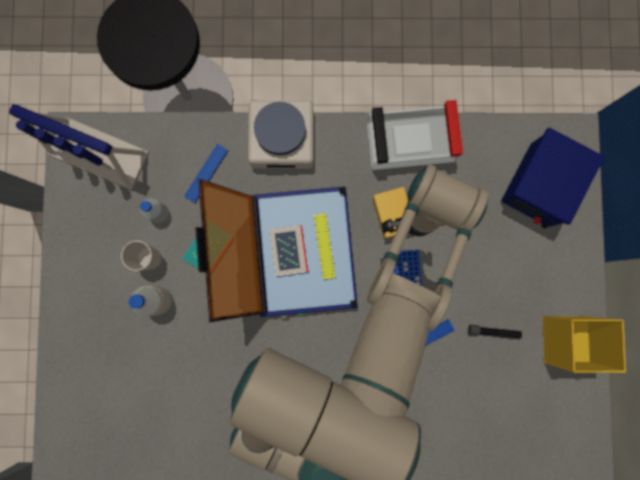

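The ruler at (325,246) is flat and now parallel to the red stripe at (304,250). The cassette hasn't moved. Next I'll turn the gripper 90° so the two open fingers form a straight pusher.

>>> {"api": "apply_moves", "payload": {"xyz": [[0, 0, 0], [0, 0, 0], [0, 0, 0], [0, 0, 0], [0, 0, 0], [0, 0, 0], [0, 0, 0], [0, 0, 0]], "rot": [[0, 0, 0.17], [0, 0, 0.17], [0, 0, 0.17], [0, 0, 0.17], [0, 0, 0.17], [0, 0, 0.17], [0, 0, 0.17], [0, 0, 0.17]], "hand": [1, 1, 1, 1, 1, 1, 1, 1]}}

```text
clock: 7.5
position: [0.5924, -0.202, 0.1788]
ee_rot: [-0.001, 0.603, 0.798, 0.0]
contact_force: [-0.2, 0.2, -0.1]
width: 0.0852
gripper_force: 0.0
```

>>> {"api": "apply_moves", "payload": {"xyz": [[0, 0, 0], [0, 0, 0]], "rot": [[0, 0, 0.13], [0, 0, 0]], "hand": [1, 1]}}

```text
clock: 7.75
position: [0.5925, -0.2024, 0.1788]
ee_rot: [-0.0, 0.653, 0.757, 0.0]
contact_force: [-0.2, 0.1, -0.6]
width: 0.0855
gripper_force: 0.0
```

```bash
python3 -c "
from h import *
go([.5656,-.043,.1],.14)"
```

```text
shift [ 0.538 -0.011  0.263] rot [-0.    -0.001  0.007] at [ 0.5925 -0.2024  0.1788] w 0.0855 F [-0.2  0.1 -0.6] t 7.75
```

>>> {"api": "apply_moves", "payload": {"xyz": [[0.18, 0, 0], [0.18, 0, 0], [0.178, -0.011, 0], [0, 0, 0], [0, 0, 0.15], [0, 0, 0.15], [0, 0, 0.12], [0, 0, 0]], "rot": [[0, 0, 0.007], [0, 0, 0], [0, 0, 0], [0, 0, 0], [0, 0, 0], [0, 0, 0], [0, 0, 0], [0, 0, 0]], "hand": [1, 1, 1, 1, 1, 1, 1, 1]}}

```text
clock: 8.75
position: [0.5648, -0.0447, 0.0503]
ee_rot: [-0.003, 0.657, 0.754, -0.002]
contact_force: [0.5, 0.2, -0.3]
width: 0.0856
gripper_force: 0.0
```

>>> {"api": "apply_moves", "payload": {"xyz": [[0, 0, 0.02], [0, 0, 0.01], [0, 0, 0]], "rot": [[0, 0, 0], [0, 0, 0], [0, 0, 0]], "hand": [1, 1, 1]}}

```text
clock: 9.12
position: [0.5677, -0.0449, 0.0448]
ee_rot: [0.001, 0.657, 0.754, 0.0]
contact_force: [-0.1, 0.1, 0.3]
width: 0.0853
gripper_force: 0.0
```

```bash
python3 -c "
from h import *
go([.5656,-.041,.034],.14)
i=get_image('scene');c=i['pixels'][170:320,240:420,::-1]
cv2.imwrite('pics/s3.png',cv2.resize(c,None,fx=4,fy=4,interpolation=cv2.INTER_CUBIC))"
```

```text
shift [ 0.014 -0.005  0.036] rot [ 0.002  0.001 -0.003] at [ 0.5677 -0.0449  0.0448] w 0.0853 F [-0.1  0.1  0.3] t 9.125
```

View pics/s3.png

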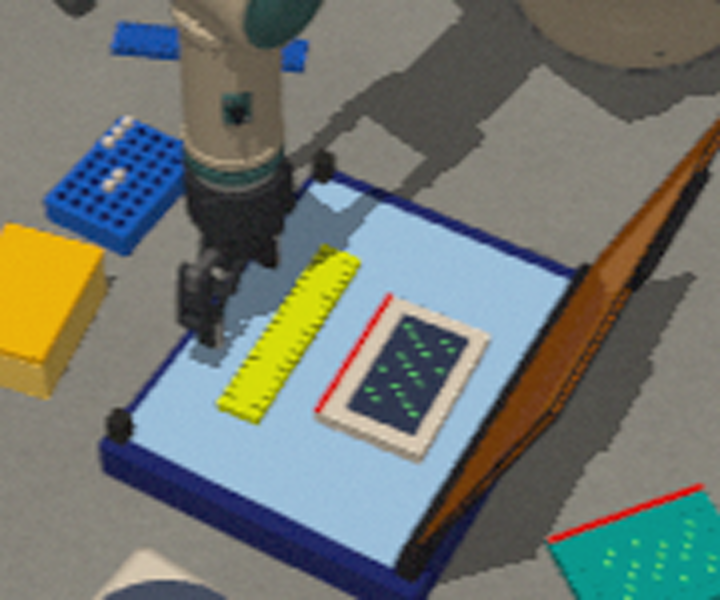

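The two fingers, with the front tip at (208,340), stand behind the ruler's outer edge and still above the deck. I'll lower them and then push slowly.

>>> {"api": "apply_moves", "payload": {"xyz": [[0, 0, 0.025], [0, 0, 0.01], [0, 0, 0.01], [0, 0, 0]], "rot": [[0, 0, 0], [0, 0, 0], [0, 0, 0], [0, 0, 0]], "hand": [1, 1, 1, 1]}}

```text
clock: 9.68
position: [0.5669, -0.0447, 0.03]
ee_rot: [-0.0, 0.657, 0.754, -0.0]
contact_force: [0.0, 0.4, 0.2]
width: 0.0854
gripper_force: 0.0
```

>>> {"api": "apply_moves", "payload": {"xyz": [[0.02, 0, 0], [0.02, 0, 0], [0.02, 0, 0], [0.01, 0, 0], [0, 0, 0]], "rot": [[0, 0, 0], [0, 0, 0], [0, 0, 0], [0, 0, 0], [0, 0, 0]], "hand": [1, 1, 1, 1, 1]}}

```text
clock: 10.3
position: [0.5642, -0.0236, 0.0304]
ee_rot: [-0.0, 0.657, 0.754, 0.0]
contact_force: [-0.0, -0.1, 0.5]
width: 0.0853
gripper_force: 0.0
```

```bash
python3 -c "
from h import *
i=get_image('scene')
go([.5656,-.041,.03],.14)
# ruler edges seen from the scene camera, far from the gripper: predicted flush pose check by yellow mask
px=i['pixels'].astype(int);m=(px[...,0]>130)&(px[...,1]>130)&(px[...,2]<100);m[:225]=0;m[290:]=0;m[:,:285]=0;m[:,345:]=0
n,l,st,c=cv2.connectedComponentsWithStats(m.astype(np.uint8))
for k in range(1,n):
  if st[k,4]>60:
    v,u=np.nonzero(l==k);P=ray(i,np.c_[u,v],.05)[:,:2];q=P-P.mean(0);e=np.linalg.svd(q,full_matrices=False)[2][0];e*=np.sign(e[0])
    print(st[k],P.mean(0).round(4),np.arctan2(e[1],e[0]).round(3),np.ptp(q@e).round(3),np.ptp(q@[-e[1],e[0]]).round(3))"
```

```text
shift [-0.058 -0.003  0.001] rot [ 0.    -0.    -0.003] at [ 0.5643 -0.0237  0.0304] w 0.0855 F [-0.5 -0.1  0.3] t 10.35
[296 235  36  42 432] [0.5807 0.0135] 0.063 0.183 0.043
```

>>> {"api": "apply_moves", "payload": {"xyz": [[0.014, 0, 0], [0.014, 0, 0], [0.014, 0, 0], [0.014, 0, 0], [0.014, 0, 0], [0.01, 0, 0], [0, 0, 0], [0, 0, 0]], "rot": [[0, 0, 0], [0, 0, 0], [0, 0, 0], [0, 0, 0], [0, 0, 0], [0, 0, 0], [0, 0, 0], [0, 0, 0]], "hand": [1, 1, 1, 1, 1, 1, 1, 1]}}

```text
clock: 11.35
position: [0.5609, -0.0, 0.0303]
ee_rot: [-0.0, 0.657, 0.754, 0.0]
contact_force: [0.1, 0.2, -0.3]
width: 0.0854
gripper_force: 0.0
```

```bash
python3 -c "
from h import *
i=get_image('scene')
go([.5656,-.041,.03],.14)
c=i['pixels'][220:310,280:370,::-1]
cv2.imwrite('pics/s4.png',cv2.resize(c,None,fx=6,fy=6,interpolation=cv2.INTER_CUBIC))"
```

```text
shift [-0.137 -0.003  0.001] rot [-0.    -0.    -0.004] at [ 5.609e-01 -1.000e-04  3.030e-02] w 0.0857 F [-0.6 -0.2 -0.3] t 11.4
```

View pics/s4.png

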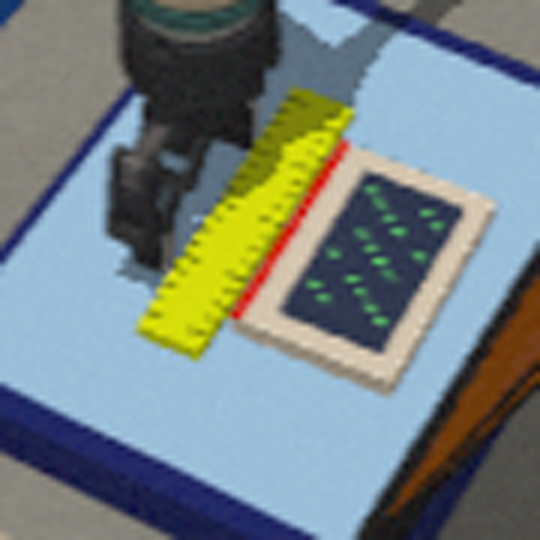

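The ruler's inner edge, from (352,110) to (203,355), has come right up to the red stripe from (343,145) to (237,315). I'll finish in millimetre steps and watch the force.

>>> {"api": "apply_moves", "payload": {"xyz": [[0.007, 0, 0], [0.007, 0, 0], [0, 0, 0]], "rot": [[0, 0, 0], [0, 0, 0], [0, 0, 0]], "hand": [1, 1, 1]}}

```text
clock: 11.78
position: [0.5603, 0.0042, 0.0303]
ee_rot: [-0.0, 0.657, 0.754, 0.0]
contact_force: [0.3, -0.5, -0.5]
width: 0.086
gripper_force: 0.0
```

>>> {"api": "apply_moves", "payload": {"xyz": [[0.005, 0, 0], [0, 0, 0]], "rot": [[0, 0, 0], [0, 0, 0]], "hand": [1, 1]}}

```text
clock: 12.02
position: [0.5603, 0.0054, 0.0304]
ee_rot: [0.0, 0.657, 0.754, -0.0]
contact_force: [0.2, -0.7, -1.0]
width: 0.0854
gripper_force: 0.5
```

>>> {"api": "apply_moves", "payload": {"xyz": [[0.005, 0, 0], [0, 0, 0]], "rot": [[0, 0, 0], [0, 0, 0]], "hand": [1, 1]}}

```text
clock: 12.28
position: [0.5602, 0.0065, 0.0304]
ee_rot: [0.0, 0.657, 0.754, -0.0]
contact_force: [-0.5, -2.5, -0.4]
width: 0.0852
gripper_force: 1.7
```

```bash
cat >> h.py <<'E'
def lines(i):
    """scene view: yaw and world offset of stripe, and of ruler"""
    px=i["pixels"].astype(int);r,g,b=px[...,0],px[...,1],px[...,2]
    box=np.zeros(r.shape,bool);box[230:292,300:352]=1
    wt=np.clip(r-np.maximum(g,b)-60,0,200)*box; v,u=np.nonzero(wt); w=wt[v,u]; P=ray(i,np.c_[u,v],.054)[:,:2]
    c=np.average(P,axis=0,weights=w);k=np.linalg.eigh(np.cov(P.T,aweights=w))[1][:,1];k*=np.sign(k[0])
    print("stripe(scene)",c.round(4),np.arctan2(k[1],k[0]).round(4),len(w))
E
python3 -c "
from h import *
import pickle
lines(pickle.load(open('scene0.pkl','rb')));lines(get_image('scene'))
for k in range(4):
  print(status.get_state()['contact_force'].round(2));get_image('scene')"
```

```text
stripe(scene) [0.5557 0.057 ] 0.138 63
stripe(scene) [0.554  0.0578] 0.136 70
[ 0.61 -3.21 -0.06]
[ 0.37 -4.17 -0.01]
[ 0.45 -3.12  0.55]
[-0.26 -3.57  0.2 ]
```

>>> {"api": "apply_moves", "payload": {"xyz": [[0.005, 0, 0], [0, 0, 0], [-0.02, 0, 0], [-0.04, 0, 0], [-0.05, 0, 0], [0, 0, -0.15], [0, 0, -0.2], [-0.1, 0, -0.15]], "rot": [[0, 0, 0], [0, 0, 0], [0, 0, 0], [0, 0, 0], [0, 0, 0], [0, 0, 0], [0, 0, 0], [0, 0, 0]], "hand": [1, 1, 1, 1, 1, 1, 1, 1]}}

```text
clock: 13.52
position: [0.5687, -0.0539, 0.1828]
ee_rot: [0.001, 0.657, 0.754, 0.001]
contact_force: [0.3, -1.4, -0.8]
width: 0.0855
gripper_force: 0.0
```

>>> {"api": "apply_moves", "payload": {"xyz": [[-0.2, 0, -0.1], [-0.2, 0, -0.1], [-0.2, 0, 0], [0, 0, 0]], "rot": [[0, 0, 0], [0, 0, 0], [0, 0, 0], [0, 0, 0]], "hand": [0, -1, -1, -1]}}

```text
clock: 14.02
position: [0.5918, -0.2297, 0.2359]
ee_rot: [0.001, 0.659, 0.752, -0.0]
contact_force: [0.2, 1.0, 0.1]
width: 0.0123
gripper_force: 0.0
```

```bash
python3 -c "
from h import *
i=get_image('top')
p=poses(i);print(p)
th=p['stripe'][1];d=p['ruler'][0]-p['stripe'][0];print('along',d@[np.cos(th),np.sin(th)],'across',d@[-np.sin(th),np.cos(th)])
go([.53,.32,.45],.09)
c=i['pixels'][180:325,190:365,::-1]
cv2.imwrite('pics/t5.png',cv2.resize(c,None,fx=4,fy=4,interpolation=cv2.INTER_CUBIC))"
```

```text
{'ruler': (array([0.555 , 0.0382]), np.float64(0.1397), 812), 'stripe': (array([0.5524, 0.059 ]), np.float64(0.1359), 78)}
along -0.0002419995291524854 across -0.020960473187117943
shift [ 1.835  0.038 -0.713] rot [-0.001 -0.001  0.04 ] at [ 0.5913 -0.2269  0.2356] w 0.0048 F [-0.1  0.4  0.1] t 14.075
```

View pics/t5.png

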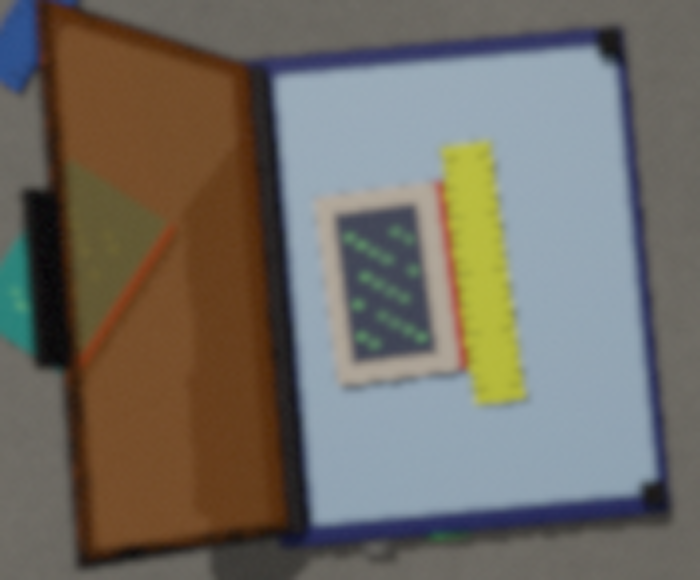

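The ruler is flush: its left edge, from (443,150) to (473,402), meets the red stripe at (440,185)-(463,370) with no blue between them. It is parallel within 0.004 rad and centred, and the cassette has moved about 3 mm. The tab's outer edge at about (30,278) gives a cover angle of about 1.92. Now the cover: up and over, down behind it, then sweep.

>>> {"api": "apply_moves", "payload": {"xyz": [[0, 0, -0.2], [0, 0, -0.2], [0, 0, -0.2], [0, 0, -0.13], [0.2, 0, 0], [0.2, 0, 0], [0.2, 0, 0], [0.2, 0, 0]], "rot": [[0, 0, 0.04], [0, 0, 0], [0, 0, 0], [0, 0, 0], [0, 0, 0], [0, 0, 0], [0, 0, 0], [0, 0, 0]], "hand": [-1, -1, -1, -1, -1, -1, -1, -1]}}

```text
clock: 15.08
position: [0.5678, 0.0176, 0.455]
ee_rot: [-0.001, 0.672, 0.74, 0.0]
contact_force: [1.3, 0.1, 0.2]
width: -0.0
gripper_force: 0.0
```

>>> {"api": "apply_moves", "payload": {"xyz": [[0.2, 0, 0], [0.2, 0, 0], [0.2, 0, 0], [0.2, 0, 0], [0.2, 0, 0], [0.1, 0, 0], [0, 0, 0]], "rot": [[0, 0, 0], [0, 0, 0], [0, 0, 0], [0, 0, 0], [0, 0, 0], [0, 0, 0], [0, 0, 0]], "hand": [-1, -1, -1, -1, -1, -1, -1]}}

```text
clock: 15.95
position: [0.5363, 0.3461, 0.4541]
ee_rot: [-0.001, 0.671, 0.741, -0.001]
contact_force: [0.2, 0.5, -0.3]
width: -0.0002
gripper_force: 0.0
```

```bash
python3 -c "
from h import *
go([.523,.33,.30],.089)
M=R.from_euler('z',.089).as_matrix();o=np.array([.5475,.0608,0]);c=np.array(status.get_state()['position'])
print('viewer frame',(M.T@(c-o)).round(4))
prev=None
for a in np.r_[1.95:-.01:-.15,0]:
  d,h=.258,.007
  Y=.122-d*np.cos(a)+h*np.sin(a); e=.122-.277*np.cos(a)+h*np.sin(a)
  Y=max(Y,e) if a>1.57 else Y
  Z=.066+d*np.sin(a)+h*np.cos(a); q=np.array([Y+.011,Z])
  print(round(a,2),q.round(4),None if prev is None else ((q-prev)/.3*[1,-1]).round(3)); prev=q
"
```

```text
shift [-0.049 -0.048  0.514] rot [-0.002 -0.     0.01 ] at [0.5363 0.3461 0.4541] w -0.0002 F [ 0.2  0.5 -0.3] t 15.95
viewer frame [0.0142 0.2852 0.4541]
1.95 [0.242  0.3031] None
1.8 [0.2028 0.3157] [-0.131 -0.042]
1.65 [0.1619 0.3226] [-0.136 -0.023]
1.5 [0.1217 0.3238] [-0.134 -0.004]
1.35 [0.0833 0.3193] [-0.128  0.015]
1.2 [0.046 0.309] [-0.124  0.034]
1.05 [0.0107 0.2933] [-0.118  0.052]
0.9 [-0.0219  0.2724] [-0.109  0.069]
0.75 [-0.051  0.247] [-0.097  0.085]
0.6 [-0.076   0.2175] [-0.083  0.098]
0.45 [-0.0963  0.1845] [-0.068  0.11 ]
0.3 [-0.1114  0.1489] [-0.05   0.119]
0.15 [-0.1211  0.1115] [-0.032  0.125]
0.0 [-0.125  0.073] [-0.013  0.128]
0.0 [-0.125  0.073] [0. 0.]
```

>>> {"api": "apply_moves", "payload": {"xyz": [[0, -0.04, 0.15], [0, 0, 0.18], [0, 0, 0.17], [0, 0, 0], [-0.05, 0, 0], [-0.05, 0, 0], [-0.05, 0, 0], [0, 0, 0]], "rot": [[0, 0, 0], [0, 0, 0], [0, 0, 0], [0, 0, 0], [0, 0, 0], [0, 0, 0], [0, 0, 0], [0, 0, 0]], "hand": [-1, -1, -1, -1, -1, -1, -1, -1]}}

```text
clock: 16.95
position: [0.5309, 0.2959, 0.3066]
ee_rot: [0.001, 0.674, 0.739, 0.001]
contact_force: [-0.3, 0.7, 0.0]
width: 0.0003
gripper_force: 0.0
```

>>> {"api": "apply_moves", "payload": {"xyz": [[-0.065, 0, -0.02], [-0.065, 0, -0.02], [0, 0, 0]], "rot": [[0, 0, 0], [0, 0, 0], [0, 0, 0]], "hand": [-1, -1, -1]}}

```text
clock: 17.32
position: [0.5344, 0.2564, 0.3181]
ee_rot: [0.001, 0.674, 0.739, -0.0]
contact_force: [0.2, 0.0, -0.1]
width: 0.0005
gripper_force: 0.0
```

```bash
python3 -c "
from h import *
go([.523,.33,.30],.089)
M=R.from_euler('z',.089).as_matrix();o=np.array([.5475,.0608,0]);c=np.array(status.get_state()['position'])
print('viewer frame',(M.T@(c-o)).round(4))
i=get_image('scene');c=i['pixels'][120:320,250:470,::-1]
cv2.imwrite('pics/s6.png',cv2.resize(c,None,fx=3,fy=3,interpolation=cv2.INTER_CUBIC))"
```

```text
shift [ 0.248 -0.015  0.06 ] rot [0.001 0.002 0.003] at [0.5344 0.2564 0.3181] w 0.0005 F [ 0.2  0.  -0.1] t 17.325
viewer frame [0.0043 0.1959 0.3181]
```

View pics/s6.png

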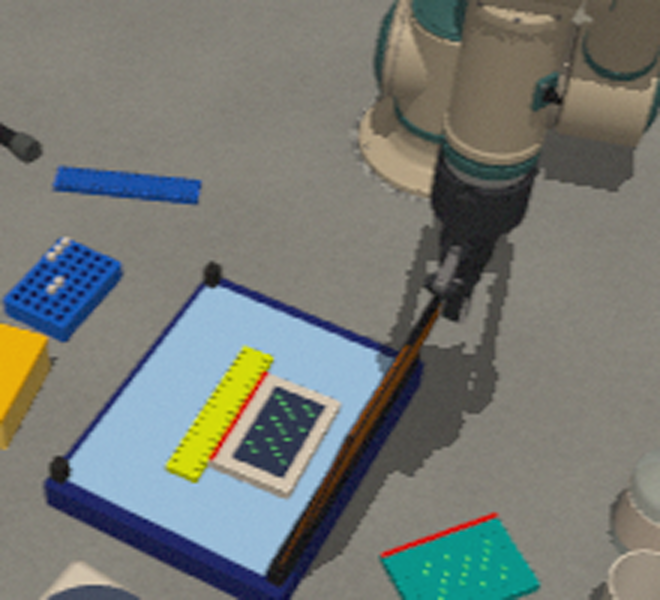

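The closed fingertips at (455,290) are behind the tab and the cover is already following. The ruler is still against the red edge. I'll continue along the arc.

>>> {"api": "apply_moves", "payload": {"xyz": [[-0.057, 0, -0.008], [-0.057, 0, -0.008], [-0.067, 0, -0.002], [-0.067, 0, -0.002], [-0.064, 0, 0.008], [-0.064, 0, 0.008], [-0.062, 0, 0.017], [-0.062, 0, 0.017]], "rot": [[0, 0, 0], [0, 0, 0], [0, 0, 0], [0, 0, 0], [0, 0, 0], [0, 0, 0], [0, 0, 0], [0, 0, 0]], "hand": [-1, -1, -1, -1, -1, -1, -1, -1]}}

```text
clock: 18.38
position: [0.5481, 0.1077, 0.3078]
ee_rot: [0.0, 0.673, 0.74, -0.0]
contact_force: [-0.2, 2.9, 0.0]
width: 0.0003
gripper_force: 1.3
```

>>> {"api": "apply_moves", "payload": {"xyz": [[-0.059, 0, 0.026], [-0.059, 0, 0.026], [-0.055, 0, 0.035], [-0.055, 0, 0.035], [-0.048, 0, 0.043], [-0.048, 0, 0.043], [0, 0, 0]], "rot": [[0, 0, 0], [0, 0, 0], [0, 0, 0], [0, 0, 0], [0, 0, 0], [0, 0, 0], [0, 0, 0]], "hand": [-1, -1, -1, -1, -1, -1, -1]}}

```text
clock: 19.25
position: [0.5563, 0.0112, 0.2439]
ee_rot: [-0.001, 0.673, 0.739, -0.001]
contact_force: [-0.1, -0.5, -0.1]
width: -0.0001
gripper_force: 0.0
```

```bash
python3 -c "
from h import *
go([.57,.01,.247],.089)
M=R.from_euler('z',.089).as_matrix();o=np.array([.5475,.0608,0]);c=np.array(status.get_state()['position'])
print('viewer frame',(M.T@(c-o)).round(4))"
```

```text
shift [-0.008  0.045 -0.01 ] rot [-0.004 -0.     0.004] at [0.5563 0.0112 0.2439] w -0.0001 F [-0.1 -0.5 -0.1] t 19.25
viewer frame [ 0.0044 -0.0502  0.2439]
```

>>> {"api": "apply_moves", "payload": {"xyz": [[-0.041, 0, 0.049], [-0.041, 0, 0.049], [-0.034, 0, 0.055]], "rot": [[0, 0, 0], [0, 0, 0], [0, 0, 0]], "hand": [-1, -1, -1]}}

```text
clock: 19.62
position: [0.5609, -0.0232, 0.199]
ee_rot: [0.0, 0.673, 0.74, 0.0]
contact_force: [0.9, -0.5, 1.2]
width: 0.0003
gripper_force: 0.7
```

```bash
cat >> h.py <<'E'
def cover(i):
    """fit cover angle: amber (see-through brown) share inside predicted panel outline minus outside"""
    px=i["pixels"].astype(int);r,g,b=px[...,0],px[...,1],px[...,2]
    m=((r-b>45)&(r-g>25)).astype(np.uint8); M=R.from_euler('z',.089).as_matrix();o=np.array([.5475,.0608,0]);best=[]
    for a in np.arange(0,2,.05):
        P=np.array([o+M@[x,.122-d*np.cos(a)+.003*np.sin(a),.066+d*np.sin(a)+.003*np.cos(a)] for x,d in((.16,0),(.16,.25),(-.16,.25),(-.16,0))])
        k=np.zeros(m.shape,np.uint8);cv2.fillPoly(k,[proj(i,P).round().astype(int)],1)
        best.append(((k&m).sum()/max(1,(k|m).sum()),round(a,2)))
    print("cover IoU",sorted(best)[::-1][:3])
E
python3 -c "
from h import *
import pickle
cover(pickle.load(open('scene0.pkl','rb')));cover(pickle.load(open('top0.pkl','rb')))
for n in('scene','top'):i=get_image(n);cover(i)
M=R.from_euler('z',.089).as_matrix();o=np.array([.5475,.0608,0]);s=status.get_state();c=np.array(s['position'])
print('viewer frame',(M.T@(c-o)).round(4),s['contact_force'].round(2))"
```

```text
cover IoU [(np.float64(0.08652860364978471), np.float64(1.9)), (np.float64(0.07909659757528353), np.float64(1.95)), (np.float64(0.04), np.float64(1.85))]
cover IoU [(np.float64(0.554516514126542), np.float64(1.9)), (np.float64(0.5395993836671803), np.float64(1.85)), (np.float64(0.5180285102021802), np.float64(1.95))]
cover IoU [(np.float64(0.38562492334110143), np.float64(0.6)), (np.float64(0.38472834067547723), np.float64(0.55)), (np.float64(0.3844028246852932), np.float64(0.65))]
cover IoU [(np.float64(0.4855973204317082), np.float64(0.6)), (np.float64(0.48405115390269), np.float64(0.55)), (np.float64(0.4807968007243643), np.float64(0.65))]
viewer frame [ 0.0039 -0.0848  0.1971] [-0.56  0.73 -0.68]
```

>>> {"api": "apply_moves", "payload": {"xyz": [[-0.034, 0, 0.055], [-0.025, 0, 0.06], [-0.025, 0, 0.06], [-0.016, 0, 0.06], [-0.016, 0, 0.06], [-0.007, 0, 0.05], [0, 0, 0.05], [0, 0, 0]], "rot": [[0, 0, 0], [0, 0, 0], [0, 0, 0], [0, 0, 0], [0, 0, 0], [0, 0, 0], [0, 0, 0], [0, 0, 0]], "hand": [-1, -1, -1, -1, -1, -1, -1, -1]}}

```text
clock: 20.72
position: [0.5628, -0.0586, 0.0799]
ee_rot: [-0.001, 0.673, 0.74, -0.001]
contact_force: [-0.5, 0.4, 0.6]
width: -0.0001
gripper_force: 0.0
```

>>> {"api": "apply_moves", "payload": {"xyz": [[0, 0, 0.01], [0, 0, 0.01], [0, 0, 0]], "rot": [[0, 0, 0], [0, 0, 0], [0, 0, 0]], "hand": [-1, -1, -1]}}

```text
clock: 21.1
position: [0.5642, -0.0588, 0.0756]
ee_rot: [0.0, 0.673, 0.74, 0.0]
contact_force: [-0.8, -0.6, -0.5]
width: -0.0002
gripper_force: 0.0
```

>>> {"api": "apply_moves", "payload": {"xyz": [[0, 0, 0.007], [0, 0, 0.007], [0, 0, 0]], "rot": [[0, 0, 0], [0, 0, 0], [0, 0, 0]], "hand": [-1, -1, -1]}}

```text
clock: 21.48
position: [0.5643, -0.0589, 0.0721]
ee_rot: [0.0, 0.673, 0.74, 0.0]
contact_force: [0.0, 1.3, 5.5]
width: -0.0003
gripper_force: 2.2
```

>>> {"api": "apply_moves", "payload": {"xyz": [[0, 0, 0.007], [0, 0, 0.003], [0, 0, 0]], "rot": [[0, 0, 0], [0, 0, 0], [0, 0, 0]], "hand": [-1, -1, -1]}}

```text
clock: 21.85
position: [0.5644, -0.0589, 0.0719]
ee_rot: [0.001, 0.673, 0.74, 0.001]
contact_force: [-6.1, 1.7, 22.0]
width: 0.0001
gripper_force: 10.6
```

The tip has stopped at z = 0.072 m, the height of the cover's top when shut, with 22 N against the stop. I'll back off and check.

>>> {"api": "apply_moves", "payload": {"xyz": [[0, 0, -0.02], [0, 0, -0.1], [0, 0, -0.2], [0, 0, -0.2], [-0.2, 0, -0.1], [-0.2, 0, 0], [-0.2, 0, 0], [0, 0, 0]], "rot": [[0, 0, 0], [0, 0, 0], [0, 0, 0], [0, 0, 0], [0, 0, 0], [0, 0, 0], [0, 0, 0], [0, 0, 0]], "hand": [-1, -1, -1, -1, -1, -1, -1, -1]}}

```text
clock: 22.85
position: [0.5806, -0.2387, 0.251]
ee_rot: [0.0, 0.675, 0.738, -0.001]
contact_force: [0.4, 1.0, -0.0]
width: -0.0
gripper_force: 0.0
```

```bash
python3 -c "
from h import *
for n in('scene','top'):i=get_image(n);save(i,n+'_end');cover(i)
# through the amber: ruler = brightest low-blue strip, in top view
px=i['pixels'].astype(int);g=px[...,1];box=np.zeros(g.shape,bool);box[200:305,280:345]=1
for u,v in((290,250),(302,250),(310,230),(316,250),(318,270),(335,250)):print(u,v,px[v,u])
M=R.from_euler('z',.089).as_matrix();o=np.array([.5475,.0608,0])
e=proj(i,[o+M@[x,.122-.25,.072] for x in(-.16,.16)]);print('edge if shut',e.round(1))
print('row 250:',px[250,280:362:2].tolist())
s=status.get_state();print(s['position'].round(3),s['clock'],s['contact_force'].round(1))"
```

```text
cover IoU [(np.float64(0.40762632451524544), np.float64(0.0)), (np.float64(0.40171911628898205), np.float64(0.05)), (np.float64(0.3976234003656307), np.float64(0.1))]
cover IoU [(np.float64(0.657042204876701), np.float64(0.0)), (np.float64(0.6528483184625944), np.float64(0.05)), (np.float64(0.6515068493150685), np.float64(0.25))]
290 250 [149  93  46]
302 250 [167 101  48]
310 230 [169 120  45]
316 250 [165 114  46]
318 270 [167 115  42]
335 250 [163 113  68]
edge if shut [[354.6 305.4]
 [343.4 187.5]]
row 250: [[149, 98, 49], [150, 100, 48], [151, 102, 50], [149, 96, 46], [149, 94, 46], [149, 93, 46], [148, 92, 45], [149, 92, 46], [156, 100, 51], [165, 111, 58], [167, 112, 60], [167, 101, 48], [168, 106, 42], [168, 116, 44], [168, 117, 43], [168, 117, 41], [168, 117, 40], [168, 117, 42], [165, 114, 46], [162, 112, 62], [162, 113, 67], [162, 112, 68], [162, 112, 66], [162, 113, 68], [162, 113, 68], [162, 113, 68], [162, 113, 68], [162, 113, 68], [162, 112, 66], [161, 112, 66], [162, 112, 67], [162, 112, 66], [161, 111, 65], [137, 95, 59], [63, 47, 40], [38, 36, 33], [43, 40, 40], [41, 38, 40], [38, 35, 36], [38, 34, 35], [67, 64, 61]]
[ 0.58  -0.234  0.251] 22.95 [ 0.5  0.2 -0.3]
```

The cover is shut. Through the amber, the ruler at columns 304-316 still sits right beside the red stripe at column 302. I'm handing the job in.

```bash
python3 -c "
from rig import job
print(job.sign_off())"
```

```text
the job is handed in; nothing more can be done
None
```

I handed the job in at about 23 s: the yellow ruler lies flush and centred along the cassette's red-striped edge, the amber cover is shut, and the cassette moved about 3 mm; the sign-off gave no verdict.

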